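# Rest a sample tube in the free groove of a sloped rack

## Robot

A 7-joint arm with a two-finger parallel gripper is mounted at the origin on the work surface. World frame = base frame: x ahead of the robot, y to its left, z up, the work surface at z = 0. Lengths are in m, angles in rad, forces in N, time in s.
With the tool pointing down it reaches from about 0.35 to 0.9 m from the base axis. Payload 8.1 kg.
Tool frame: the origin (TCP) lies on the centre line of the jaws, within the pads' length; the fingertips stand 17 mm ahead of it and the grasp point (between the pads) lies 2 mm behind it; z points along the fingers, y is the direction in which the jaws open and shut (so a half turn about z gives the same grasp; the last joint's range is limited). The gripper opens to 92 mm and grips with 3 to 60 N. Pads are 19 mm wide; open, the fingers measure 130 mm over their backs; the gripper's body (75 mm by 190 mm) begins 47 mm behind the grasp point.
Start: joints at [-1.339, 0.434, 0.025, 1.573, -0.012, 1.134, -0.075], TCP at [0.205, 0.59, 0.244] pointing down, gripper open.
Joint ranges: [-2.62, 2.62], [-0.44, 2.09], [-1.27, 1.32], [0.08, 2.57], [-1.32, 4.46], [0.12, 2], [-2.74, 2.74]. Speed limits (rad/s): [2.22, 2.22, 3.01, 3.01, 3.14, 3.14, 3.14].

## Interface

Orientations are given as a rotation vector (axis times angle).
In Python, from cell import arm, imaging, job gives the robot as it stands.
- The arm moves only by the tool jog_arm, never from a script. Its argument "moves" is a list of rows, each an object with "fingers": the closure, from -1 (fully open) to 1 (shut); "xyz": the shift along the tool's x, y, z in cm, a list of three; "angular": the turn, a rotation vector about the tool's x, y, z in rad, a list of three. In form: [{"fingers": fingers, "xyz": [dx, dy, dz], "angular": [ax, ay, az]}, ...]. A call has 1 to 12 rows; each row is the pose to reach, as a shift and turn from the pose commanded when the call began, along the tool's axes at that moment; what a row does not reach only later rows make up. A row lasts 1/8 s, in which the tool goes at most 62.5 mm and 10.7 degrees, less where a joint would pass 70% of its speed; a pose out of reach is approached as far as the arm can. A call with a gripper value outside its range is refused whole. The fingers move at their own pace and stop on an object; "grip_force" is the grip in N (left out, the last holds). Time passes only in rows, so rows that repeat a pose let the fingers close. It gives the time, the measured TCP pose, the force and the opening at its end, in the units of the state.
- arm.observe(): the state, without advancing time (a new reading comes with each control period).
- imaging.get_image(name): name is "scene" or "top"; returns the picture (400x640x3 uint8, red, green, blue); there is no depth.
- imaging.camera_params(name): a dict with "fx", "fy", "cx", "cy" (pixels), "rvec" (rotation vector, rad) and "tvec" (3), from world to camera coordinates, as OpenCV has them. Camera axes: x right, y down, z forward; pixel columns grow to the right and rows downward; lengths in m; the calibration is good to about 2 mm. A picture is of the moment at which its call begins. camera_params takes no time and is no camera call.
- job.sign_off(): hands the job in, once; it reports no verdict.
The state is a dict: "clock": time; "joints": joint angles; "dq": joint speeds; "joint_efforts": joint torques, N m; "position": TCP position; "ee_rot": TCP orientation; "force": force on the tool from outside, world axes, zero at the start; "ft_torque": the same for the moment, N m; "width": opening from 0.0 (shut) to 1.0 (fully open).
Only numpy, scipy, OpenCV 4.12 (cv2) and the standard library are available. Lean on these libraries where they do the work, as an engineer would, in place of code of your own. Each camera call takes 0.05 s, during which the arm holds its last target. There are 200 camera calls.

## Task

Take the red-capped sample tube from the grey cradle and lay it in the one empty groove of the white sloped rack, lengthwise like its neighbours: red cap at the upper end, foot down at the groove's lower stop. Set it down rather than drop it, keeping hold until it lies in the groove, then let go; leave the two tubes already in the rack, the glove carton, the box of samples and the bottle where they are.

Things in the scene. Friction and masses are not known exactly. Their poses are not given: they have to be found in the camera images.
- tube: the sample tube to move: white plastic cylinder 20 mm in diameter with a red screw cap 22 mm in diameter over its last 24 mm, 110 mm long in all, 30 g. Origin on its axis at mid-length; x axis runs along the tube towards the cap. At the start it lies level in the grey cradle, axis 32 mm above the bench
- tube_cap (a point): the centre of the outer end face of that tube's red cap, on the axis, 55 mm from the tube's origin
- cradle: fixed grey plastic cradle: base plate 100 x 50 x 8 mm with two V saddles, each 12 mm long and 19 mm wide, centred 38 mm behind (-x) and 18 mm ahead (+x) of its origin; the 44 mm of tube between them is free for the fingers, down to the base plate. Origin at the centre of the underside; x along the tube, towards its cap
- rack: fixed white rack sloped 35 degrees, 175 x 200 mm, 120 mm high, with three blue grooves 65 mm apart, rising away from the robot. Two hold tubes, one is empty; a small green lamp is lit behind the empty one's upper end (the others' are black). Origin on the bench under the middle of a tube seated in the middle groove; x level, the way the grooves rise, y to the left
- groove_left: left (+y) groove: narrow V rail 78 mm long, 19 mm wide, on a thin web 35 mm proud of the sloping plate; end stop 18 mm wide, 5.5 mm above the tube's axis. Origin on a seated tube's axis at the stop's upper face; x uphill along the groove (35 degrees above level), y to the left, z square to the slope. Seated tube: origin at x = 55 mm, y = z = 0, x axis along this x, cap past the rail's upper end
- groove_mid: middle groove: narrow V rail 78 mm long, 19 mm wide, on a thin web 35 mm proud of the sloping plate; end stop 18 mm wide, 5.5 mm above the tube's axis. Origin on a seated tube's axis at the stop's upper face; x uphill along the groove (35 degrees above level), y to the left, z square to the slope. Seated tube: origin at x = 55 mm, y = z = 0, x axis along this x, cap past the rail's upper end
- groove_right: right (-y) groove: narrow V rail 78 mm long, 19 mm wide, on a thin web 35 mm proud of the sloping plate; end stop 18 mm wide, 5.5 mm above the tube's axis. Origin on a seated tube's axis at the stop's upper face; x uphill along the groove (35 degrees above level), y to the left, z square to the slope. Seated tube: origin at x = 55 mm, y = z = 0, x axis along this x, cap past the rail's upper end
- done_tube_a: a tube of the same kind already seated in one of the grooves; same origin and axes as the tube to move. Leave it
- done_tube_b: a second tube already seated in another groove; same origin and axes. Leave it
- glove_carton: white and blue glove carton, 120 x 220 x 80 mm; origin at the centre of its underside. Leave it
- sample_carton: brown open carton 130 x 130 mm, 70 mm high, packed with standing red-capped tubes up to 109 mm high; origin at the centre of its underside. Leave it
- sanitiser: bottle with a blue cap, 56 mm in diameter, 150 mm high; origin at the centre of its underside. Leave it
Things that resemble listed ones, but are neither listed nor needed, are in the scene too. What is shaped like the tube but green or pink is not meant.

How it is judged:
By the outcome, as a careful person would: the job done as asked, in the order asked, and still so for the second after the job is handed in, with the robot touching nothing.
It also fails if it takes over 38 s, if anything falls off the work surface, if the arm or the gripper's body presses on something with over 40 N, if the wrist force passes 120 N, or if a joint passes its speed limit or range.

## Working session

There is one attempt and no reset: what is moved stays moved. The work goes in short steps, Python scripts to look and compute and a tool call to move; the robot and the scene stay as the last step left them, time stands still between calls to the robot, and variables do not carry over. Pictures are saved under pics/ and viewed, about 8 in all and at most 12, crops included, and the job is handed in when it is done.

Besides the shell and the picture viewer there is one more tool, called after "Call:" by a JSON object that holds its "op" and its "data", one argument or row to a line. jog_arm: Moves the arm, as the interface text tells. Its arguments: {"type":"object","properties":{"moves":{"type":"array"},"grip_force":{"type":"number"}},"required":["moves"]}

```bash
mkdir -p pics; ls
cat > h.py <<'E'
import numpy as np, cv2
from cell import arm, imaging, job
from scipy.spatial.transform import Rotation as Ro
def cam(n):
    p=imaging.camera_params(n); R=cv2.Rodrigues(np.array(p["rvec"],float))[0]; t=np.array(p["tvec"],float).ravel()
    return p,R,t
def ray(n,u,v):
    p,R,t=cam(n); d=R.T@np.array([(u-p["cx"])/p["fx"],(v-p["cy"])/p["fy"],1]); return -R.T@t,d/np.linalg.norm(d)
def onz(n,u,v,z):
    c,d=ray(n,u,v); return c+d*(z-c[2])/d[2]
def tri(a,b):
    (c1,d1),(c2,d2)=ray("scene",*a),ray("top",*b)
    s=np.linalg.lstsq(np.c_[d1,-d2],c2-c1,rcond=None)[0]; p,q=c1+d1*s[0],c2+d2*s[1]
    return (p+q)/2,np.linalg.norm(p-q)
def proj(n,P):
    p,R,t=cam(n); q=R@np.asarray(P)+t; return np.array([p["fx"]*q[0]/q[2]+p["cx"],p["fy"]*q[1]/q[2]+p["cy"]])
def snap(n,f):
    im=imaging.get_image(n); im=cv2.cvtColor(im,cv2.COLOR_RGB2BGR); cv2.imwrite("pics/"+f,im); return im
E
python3 - <<'E'
from h import *
np.set_printoptions(precision=4,suppress=True)
for n in("scene","top"):
    im=snap(n,n+"0.png"); p,R,t=cam(n); print(n,p["fx"],-R.T@t)
    h=cv2.cvtColor(im,cv2.COLOR_BGR2HSV)
    m=((h[...,0]<8)|(h[...,0]>172))&(h[...,1]>140)&(h[...,2]>70)
    k,l,s,c=cv2.connectedComponentsWithStats(m.astype(np.uint8))
    for i in range(1,k):
        if s[i,4]>15: print(s[i],c[i],onz(n,*c[i],.032))
print(arm.observe())
E
```

```text
pics
scene 381.85529304772433 [1.0662 0.6848 1.0625]
[272 156   5   4  16] [273.75   157.4375] [ 0.5409 -0.3049  0.032 ]
[ 449  221   49   40 1050] [473.0943 240.1619] [0.2479 0.4259 0.032 ]
[326 223   9   5  37] [330.2162 225.    ] [0.574  0.0906 0.032 ]
[339 236   9   7  49] [343.     238.7551] [0.5763 0.16   0.032 ]
[438 312  28  40 339] [451.4159 331.0914] [0.5403 0.5776 0.032 ]
[450 320  28  40 357] [463.1429 339.3137] [0.5333 0.6118 0.032 ]
[462 328  28  41 376] [475.1356 347.9761] [0.5269 0.6461 0.032 ]
[474 336  28  43 397] [487.4786 356.9798] [0.5206 0.6806 0.032 ]
[487 344  28  45 413] [500.4891 365.7918] [0.5128 0.7148 0.032 ]
[500 353  28  45 431] [513.6148 375.29  ] [0.5064 0.7492 0.032 ]
[515 362  27  38 374] [529.2594 380.5187] [0.4863 0.7807 0.032 ]
top 418.9138190044092 [0.3089 0.0127 1.1974]
[   0  103   31   83 1874] [ 12.3837 142.4819] [0.6801 0.9047 0.032 ]
[103 156   8   9  53] [106.4151 159.6981] [0.6351 0.6266 0.032 ]
[244 156   7   9  58] [247.2586 159.8966] [0.6444 0.2214 0.032 ]
[269 157   7   9  60] [271.85 161.05] [0.6427 0.1504 0.032 ]
[ 90 158   9   9  
[... 2569 characters left out ...]
.5225 0.032 ]
[136 290   9   9  69] [139.8986 293.8986] [0.2598 0.4938 0.032 ]
[146 292  10  10  74] [150.2973 296.4459] [0.2537 0.4648 0.032 ]
[157 295   9   9  71] [160.9014 299.0986] [0.2473 0.4354 0.032 ]
{'clock': 0.1, 'joints': array([-1.3386,  0.4352,  0.025 ,  1.574 , -0.0116,  1.134 , -0.0751]), 'dq': array([ 0.001 , -0.0017,  0.0014, -0.0005, -0.0004,  0.0006, -0.0012]), 'joint_efforts': array([  0.002 , -66.9123,   0.9872, -31.5149,  -0.0606,   0.0373,
         0.0001]), 'position': array([0.2053, 0.5899, 0.243 ]), 'ee_rot': array([-0.5235, -3.0976,  0.0022]), 'force': array([ 0.1072, -0.9133, -0.0273]), 'ft_torque': array([ 0.0059,  0.0462, -0.064 ]), 'width': 0.9987080030222003}
```

View both.

View pics/scene0.png

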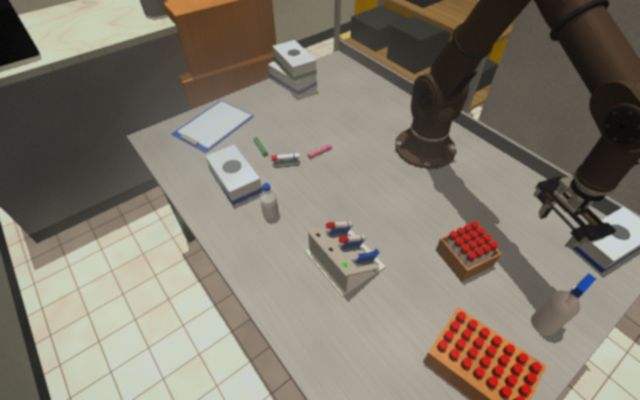

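View pics/top0.png

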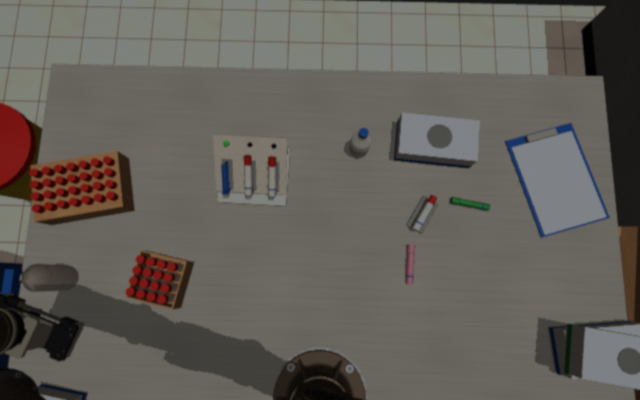

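Run:
```python
from h import *
np.set_printoptions(precision=4,suppress=True)
T=cv2.imread("pics/top0.png");S=cv2.imread("pics/scene0.png")
a=cv2.resize(T[185:245,395:455],(390,390),interpolation=cv2.INTER_CUBIC)
b=cv2.resize(T[130:210,210:290],(390,390),interpolation=cv2.INTER_CUBIC)
c=cv2.resize(S[145:175,260:300],(390,200)); d=cv2.resize(S[210:290,300:390],(390,200))
cv2.imwrite("pics/crop.png",np.vstack([np.hstack([a,b]),np.hstack([c,d])]))
# tube body
h=cv2.cvtColor(T,cv2.COLOR_BGR2HSV)
for y,x in [(205,430),(213,426),(222,420),(228,416),(170,248),(180,248),(180,272),(180,226),(143,226)]: print((x,y),T[y,x],h[y,x])
for nm,s,t in [("mid",(343,238.76),(247.26,159.9)),("right",(330.2,225),(271.85,161.05))]: print(nm,*tri(s,t))
def blobs(n,im,lo,hi,box):
    hh=cv2.cvtColor(im,cv2.COLOR_BGR2HSV); m=cv2.inRange(hh,lo,hi); x0,y0,x1,y1=box; z=np.zeros_like(m); z[y0:y1,x0:x1]=m[y0:y1,x0:x1]
    k,l,s,c=cv2.connectedComponentsWithStats(z)
    for i in range(1,k):
        if s[i,4]>5:
            pts=np.argwhere(l==i)[:,::-1].astype(np.float32); print(n,s[i],c[i],cv2.minAreaRect(pts))
blobs("top blue",T,(100,120,40),(130,255,255),(205,125,300,215))
blobs("scene blue",S,(100,120,40),(130,255,255),(300,205,395,295))
blobs("top green",T,(45,100,60),(80,255,255),(205,125,300,215))
blobs("scene green",S,(45,100,60),(80,255,255),(300,205,395,295))
```

```text
(430, 205) [131 128 125] [105  12 131]
(426, 213) [131 128 126] [108  10 131]
(420, 222) [123 105  95] [109  58 123]
(416, 228) [124 121 118] [105  12 124]
(248, 170) [121 129 126] [ 41  16 129]
(248, 180) [119 126 124] [ 39  14 126]
(272, 180) [121 129 126] [ 41  16 129]
(226, 180) [82 40 14] [109 211  82]
(226, 143) [ 44 125  32] [ 64 190 125]
mid [0.6187 0.2054 0.1211] 8.032103342600276e-06
right [0.6168 0.1407 0.1202] 0.0018299232497259164
top blue [222 162   8  32 175] [225.0571 178.4457] ((225.2815399169922, 177.56768798828125), (31.007740020751953, 6.2681121826171875), 86.8201675415039)
scene blue [356 250  22  12  94] [367.6383 255.4574] ((366.5999755859375, 256.29998779296875), (6.640782833099365, 23.084625244140625), 71.56505584716797)
top green [223 141   6   5  25] [225.6  142.96] ((225.5, 143.0), (4.0, 5.0), 90.0)
scene green [342 262   5   5  21] [344.0476 264.1905] ((344.0, 264.0), (4.0, 4.0), 90.0)
```

View pics/crop.png

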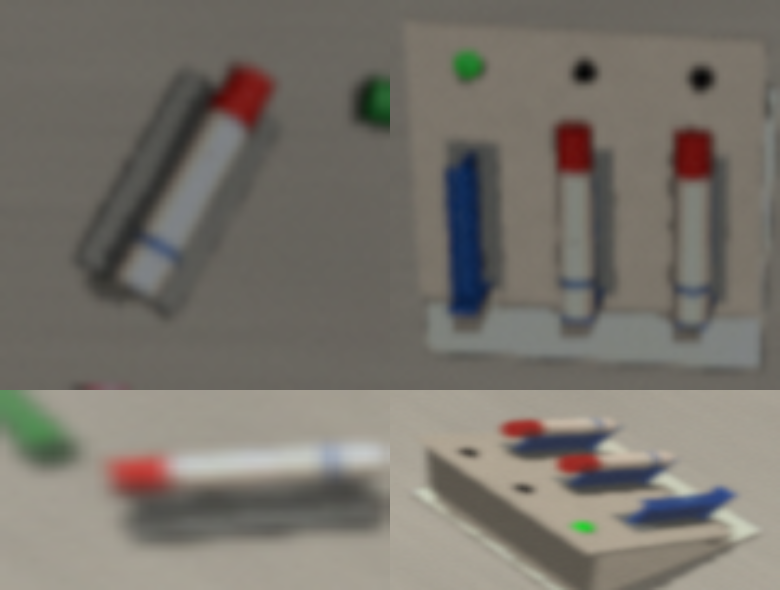

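Candidates in top view: white/red tube in the cradle (432,199) is the one wanted. The others are rack tubes (248,160) and (272,161), boxed tubes (~160,280 and ~80,185), green (470,203) and pink (410,263). The crop confirms the white tube with its red cap, its foot at about (416,228), and the left groove empty with the green lamp at (226,143).

```bash
cat >> h.py <<'E'
def go(P,R):
    o=arm.observe(); R0=Ro.from_rotvec(o["ee_rot"]).as_matrix()
    print("t",round(o["clock"],2),"xyz cm",np.round(R0.T@(np.asarray(P)-o["position"])*100,2),"ang",np.round(Ro.from_matrix(R0.T@R).as_rotvec(),3))
def frame(x,z):
    x=np.asarray(x)/np.linalg.norm(x); z=np.asarray(z,float); z=z-x*(x@z); z/=np.linalg.norm(z); return np.c_[x,np.cross(z,x),z]
E
python3 - <<'E'
from h import *
np.set_printoptions(precision=4,suppress=True)
cr=lambda x,y,s,x0,y0:((x+.5)/s+x0-.5,(y+.5)/s+y0-.5)
A=lambda x,y,z:onz("top",*cr(x,y,6.5,395,185),z)
foot,cap=A(137,285,.032),A(256,72,.034); print("foot",foot,"cap",cap,"len",np.linalg.norm(cap-foot),"yaw",np.degrees(np.arctan2(*(cap-foot)[1::-1])))
c=[A(190,70,.008),A(278,125,.008),A(80,260,.008),A(170,315,.008)]; print("cradle",np.array(c),np.mean(c,0))
B=lambda x,y:cr(x,y,4.875,210,130)
g,e=tri((344.05,264.2),(225.6,142.96)); print("lamp",g,e)
L=[onz("top",*B(*q),g[2]) for q in((468,66),(585,72),(701,78))]; print(np.array(L)); d=L[0]-L[2]; print("rack yaw lamps",np.degrees(np.arctan2(-d[0],d[1])),np.linalg.norm(d))
f=[onz("top",*B(*q),.004) for q in((430,350),(758,366))]; d=f[0]-f[1];print("front edge",np.array(f),np.degrees(np.arctan2(-d[0],d[1])))
o=arm.observe();R=Ro.from_rotvec(o["ee_rot"]).as_matrix();print(R)
E
```

```text
foot [ 0.4574 -0.2603  0.032 ] cap [ 0.5519 -0.3132  0.034 ] len 0.10828979316097524 yaw -29.26186850079803
cradle [[ 0.5575 -0.2911  0.008 ]
 [ 0.5335 -0.3297  0.008 ]
 [ 0.4709 -0.241   0.008 ]
 [ 0.4476 -0.2802  0.008 ]] [ 0.5024 -0.2855  0.008 ]
lamp [0.6679 0.2688 0.1096] 0.0005172765488781997
[[ 0.6728  0.0521  0.1096]
 [ 0.6709 -0.013   0.1096]
 [ 0.669  -0.0774  0.1096]]
rack yaw lamps -1.6811287285421612 0.12949938859707544
front edge [[ 0.5316  0.0734  0.004 ]
 [ 0.5266 -0.1216  0.004 ]] -1.4570497078992104
[[-0.9445  0.3286 -0.0003]
 [ 0.3286  0.9445 -0.0014]
 [-0.0001 -0.0014 -1.    ]]
```

Run:
```python
from h import *
R=frame([-.872,.489,0],[0,0,-1])
go([.42,.15,.25],R); go([.494,-.281,.16],R)
```

```text
t 0.1 xyz cm [-34.74 -34.49  -0.65] ang [-0.001  0.     0.176]
t 0.1 xyz cm [-55.89 -72.75   8.41] ang [-0.001  0.     0.176]
```

Call:
{"op": "jog_arm", "data": {
  "moves": [
    {"fingers": -0.2, "xyz": [-34.7, -34.5, -0.6], "angular": [0, 0, 0.176]},
    {"fingers": -0.2, "xyz": [-34.7, -34.5, -0.6], "angular": [0, 0, 0.176]},
    {"fingers": -0.2, "xyz": [-34.7, -34.5, -0.6], "angular": [0, 0, 0.176]},
    {"fingers": -0.2, "xyz": [-34.7, -34.5, -0.6], "angular": [0, 0, 0.176]},
    {"fingers": -0.2, "xyz": [-34.7, -34.5, -0.6], "angular": [0, 0, 0.176]},
    {"fingers": -0.2, "xyz": [-34.7, -34.5, -0.6], "angular": [0, 0, 0.176]},
    {"fingers": -0.2, "xyz": [-34.7, -34.5, -0.6], "angular": [0, 0, 0.176]},
    {"fingers": -0.2, "xyz": [-55.9, -72.8, 3], "angular": [0, 0, 0.176]},
    {"fingers": -0.2, "xyz": [-55.9, -72.8, 3], "angular": [0, 0, 0.176]},
    {"fingers": -0.2, "xyz": [-55.9, -72.8, 3], "angular": [0, 0, 0.176]},
    {"fingers": -0.2, "xyz": [-55.9, -72.8, 3], "angular": [0, 0, 0.176]},
    {"fingers": -0.2, "xyz": [-55.9, -72.8, 3], "angular": [0, 0, 0.176]}
  ]
}}

```text
clock: 1.6
position: [0.459, -0.1102, 0.2264]
ee_rot: [0.793, 3.04, 0.001]
force: [1.9, 1.0, 0.8]
width: 0.599
```

Run:
```python
from h import *
R=frame([-.872,.489,0],[0,0,-1])
go([.494,-.281,.10],R)
o=arm.observe();print(o["position"],o["joints"],o["width"])
```

```text
t 1.6 xyz cm [-11.39 -13.2   12.64] ang [0.    0.    0.001]
[ 0.45902528 -0.11021102  0.22639   ] [-0.31695944  0.20853191  0.52752897  1.98817339 -0.12657261  0.97603639
  1.33267959] 0.599218351109769
```

Call:
{"op": "jog_arm", "data": {
  "moves": [
    {"fingers": -0.2, "xyz": [-11.4, -13.2, 9], "angular": [0, 0, 0]},
    {"fingers": -0.2, "xyz": [-11.4, -13.2, 10.6], "angular": [0, 0, 0]},
    {"fingers": -0.2, "xyz": [-11.4, -13.2, 12.6], "angular": [0, 0, 0]},
    {"fingers": -0.2, "xyz": [-11.4, -13.2, 12.6], "angular": [0, 0, 0]},
    {"fingers": -0.2, "xyz": [-11.4, -13.2, 12.6], "angular": [0, 0, 0]},
    {"fingers": -0.2, "xyz": [-11.4, -13.2, 12.6], "angular": [0, 0, 0]}
  ]
}}

```text
clock: 2.35
position: [0.4941, -0.2784, 0.1009]
ee_rot: [-0.793, -3.04, -0.001]
force: [0.8, -1.0, -0.2]
width: 0.598
```

Run:
```python
from h import *
R=frame([-.872,.489,0],[0,0,-1])
go([.494,-.281,.032],R)
o=arm.observe();print(o["position"],o["width"])
im=snap("top","t1.png"); s=snap("scene","s1.png")
cv2.imwrite("pics/c1.png",np.hstack([cv2.resize(im[170:250,380:480],(400,320)),cv2.resize(s[110:190,240:340],(400,320))]))
```

```text
t 2.35 xyz cm [-0.12 -0.23  6.89] ang [ 0.001 -0.     0.001]
[ 0.49405931 -0.27843835  0.10085268] 0.5982466137735524
```

View pics/c1.png

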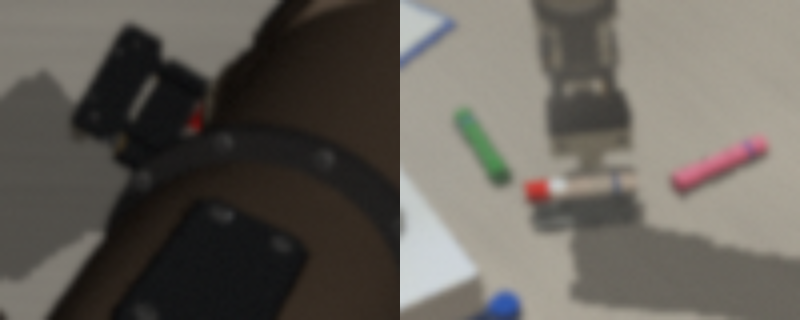

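The scene view shows the gripper over mid-tube with fingers on either side, and the arm blocks most of the top view. I'm descending and closing.

Call:
{"op": "jog_arm", "data": {
  "moves": [
    {"fingers": -0.2, "xyz": [-0.1, -0.2, 3.5], "angular": [0, 0, 0]},
    {"fingers": -0.2, "xyz": [-0.1, -0.2, 6], "angular": [0, 0, 0]},
    {"fingers": -0.2, "xyz": [-0.1, -0.2, 6.9], "angular": [0, 0, 0]},
    {"fingers": -0.2, "xyz": [-0.1, -0.2, 6.9], "angular": [0, 0, 0]},
    {"fingers": 1, "xyz": [-0.1, -0.2, 6.9], "angular": [0, 0, 0]},
    {"fingers": 1, "xyz": [-0.1, -0.2, 6.9], "angular": [0, 0, 0]},
    {"fingers": 1, "xyz": [-0.1, -0.2, 6.9], "angular": [0, 0, 0]},
    {"fingers": 1, "xyz": [-0.1, -0.2, 6.9], "angular": [0, 0, 0]},
    {"fingers": 1, "xyz": [-0.1, -0.2, 6.9], "angular": [0, 0, 0]},
    {"fingers": 1, "xyz": [-0.1, -0.2, 6.9], "angular": [0, 0, 0]}
  ],
  "grip_force": 15
}}

```text
clock: 3.7
position: [0.4951, -0.2797, 0.0319]
ee_rot: [0.791, 3.04, 0.004]
force: [1.9, 5.8, 4.9]
width: 0.212
```

```bash
cat >> h.py <<'E'
th=np.radians(-1.7); s35,c35=np.sin(np.radians(35)),np.cos(np.radians(35))
U=np.array([c35*np.cos(th),c35*np.sin(th),s35]); N=np.array([-s35*np.cos(th),-s35*np.sin(th),c35]); RP=frame(-U,-N)
C=np.array([.6206,.270,.1207]); TP=C-.055*U
E
python3 - <<'E'
from h import *
o=arm.observe(); R0=Ro.from_rotvec(o["ee_rot"]).as_matrix()
go(o["position"]+[0,0,.2],R0)
go([.5,.10,.25],RP); go(TP+.10*N+.005*U,RP);go(TP+.05*N+.005*U,RP);print(TP)
E
```

```text
t 3.7 xyz cm [ -0.     0.05 -20.  ] ang [0. 0. 0.]
t 3.7 xyz cm [ 18.08  33.45 -21.73] ang [-0.144 -0.598 -0.465]
t 3.7 xyz cm [ 24.56  49.61 -14.08] ang [-0.144 -0.598 -0.465]
t 3.7 xyz cm [22.02 50.93 -9.98] ang [-0.144 -0.598 -0.465]
[0.57556647 0.27133656 0.0891533 ]
```

Call:
{"op": "jog_arm", "data": {
  "moves": [
    {"fingers": 1, "xyz": [0, 0, -3], "angular": [0, 0, 0]},
    {"fingers": 1, "xyz": [0, 0, -8], "angular": [0, 0, 0]},
    {"fingers": 1, "xyz": [0, 0, -14], "angular": [0, 0, 0]},
    {"fingers": 1, "xyz": [0, 0, -20], "angular": [0, 0, 0]},
    {"fingers": 1, "xyz": [18.1, 33.4, -21.7], "angular": [-0.144, -0.598, -0.465]},
    {"fingers": 1, "xyz": [18.1, 33.4, -21.7], "angular": [-0.144, -0.598, -0.465]},
    {"fingers": 1, "xyz": [18.1, 33.4, -21.7], "angular": [-0.144, -0.598, -0.465]},
    {"fingers": 1, "xyz": [18.1, 33.4, -21.7], "angular": [-0.144, -0.598, -0.465]},
    {"fingers": 1, "xyz": [18.1, 33.4, -21.7], "angular": [-0.144, -0.598, -0.465]},
    {"fingers": 1, "xyz": [18.1, 33.4, -21.7], "angular": [-0.144, -0.598, -0.465]},
    {"fingers": 1, "xyz": [18.1, 33.4, -21.7], "angular": [-0.144, -0.598, -0.465]}
  ],
  "grip_force": 20
}}

```text
clock: 5.08
position: [0.4989, 0.08, 0.2474]
ee_rot: [0.042, 2.532, -0.017]
force: [1.8, 0.2, 0.2]
width: 0.212
```

Run:
```python
from h import *
go(TP+.10*N+.005*U,RP);go(TP+.05*N+.005*U,RP)
o=arm.observe();print(o["width"],o["joints"],o["force"])
```

```text
t 5.08 xyz cm [ 2.79 19.38  6.95] ang [-0.005 -0.002 -0.002]
t 5.08 xyz cm [ 2.78 19.4  11.95] ang [-0.005 -0.002 -0.002]
0.2118245335024152 [-0.46746601 -0.01350072  0.00743665  2.33734602  0.82010097  0.38288465
  0.37320558] [1.78285109 0.22636797 0.17244139]
```

Call:
{"op": "jog_arm", "data": {
  "moves": [
    {"fingers": 1, "xyz": [2.8, 17.5, 4], "angular": [0, 0, 0]},
    {"fingers": 1, "xyz": [2.8, 17.5, 7], "angular": [0, 0, 0]},
    {"fingers": 1, "xyz": [2.8, 17.5, 9.5], "angular": [0, 0, 0]},
    {"fingers": 1, "xyz": [2.8, 17.5, 9.5], "angular": [0, 0, 0]},
    {"fingers": 1, "xyz": [2.8, 17.5, 9.5], "angular": [0, 0, 0]},
    {"fingers": 1, "xyz": [2.8, 17.5, 9.5], "angular": [0, 0, 0]}
  ]
}}

```text
clock: 5.82
position: [0.536, 0.2524, 0.1532]
ee_rot: [0.041, 2.534, -0.017]
force: [0.1, 0.1, -0.0]
width: 0.216
```

Run:
```python
from h import *
np.set_printoptions(precision=4,suppress=True)
go(TP+.05*N+.005*U,RP)
o=arm.observe();print(o["position"],o["width"],o["force"])
ims={n:snap(n,n+"2.png") for n in("top","scene")}
Pc=o["position"]+.055*U
for n,im in ims.items():
    h=cv2.cvtColor(im,cv2.COLOR_BGR2HSV); m=((h[...,0]<8)|(h[...,0]>172))&(h[...,1]>140)&(h[...,2]>70)
    k,l,s,c=cv2.connectedComponentsWithStats(m.astype(np.uint8)); e=proj(n,Pc); print(n,"expect",e)
    for i in range(1,k):
        if np.linalg.norm(c[i]-e)<45 and s[i,4]>5: print(s[i],c[i])
cv2.imwrite("pics/c2.png",np.hstack([cv2.resize(ims["top"][110:220,190:300],(400,400)),cv2.resize(ims["scene"][200:290,300:390],(400,400))]))
```

```text
t 5.83 xyz cm [-0.03  2.02  2.48] ang [-0.005 -0.003 -0.001]
[0.536  0.2524 0.1532] 0.21565148265415465 [ 0.1149  0.095  -0.0306]
top expect [223.993  166.8709]
[244 156   7   9  58] [247.2586 159.8966]
[221 163   8  11  76] [224.3684 167.9211]
scene expect [364.3724 229.5344]
[326 223   9   5  37] [330.2162 225.    ]
[361 227   9   6  47] [364.8723 229.3404]
[339 236   9   7  49] [343.     238.7551]
```

View pics/c2.png

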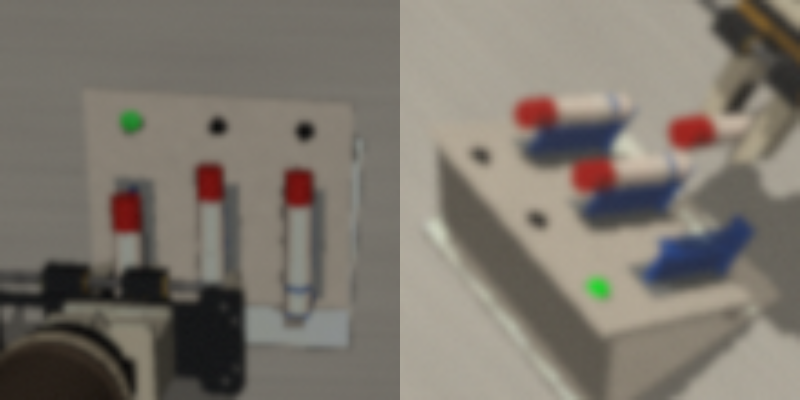

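The tube is held securely with its cap uphill, and the cap is visible in both views at top (224.4,167.9) and scene (364.9,229.3). I'll compute the remaining shift relative to the same measurement on the neighbours.

Run:
```python
from h import *
np.set_printoptions(precision=4,suppress=True)
P,e=tri((364.87,229.34),(224.37,167.92)); print(P,e)
R0=Ro.from_rotvec(arm.observe()["ee_rot"]).as_matrix()
m,r=np.array([.6187,.2054,.1211]),np.array([.6168,.1407,.1202])
L=(m+r)/2+1.5*np.array([.00193,.065,0]); print(L)
print("tool shift cm",R0.T@(L-P)*100, "pred by encoder", R0.T@(TP-arm.observe()["position"])*100)
# rail lateral check: blue centroid, axis point in rack y at rail height ~ .08
for z in (.07,.08): print(onz("top",225.2,177.6,z))
print(tri((367.1,255.9),(225.2,178)))
q=L-.055*U-.0*N; print("axis at rail mid",L-.059*U)
```

```text
[0.5787 0.2505 0.1831] 0.0003677717542721871
[0.6206 0.2705 0.1207]
tool shift cm [0.181  2.1585 7.4819] pred by encoder [0.5171 2.0357 7.5119]
[0.5813 0.2728 0.07  ]
[0.5789 0.2705 0.08  ]
(array([0.5791, 0.273 , 0.072 ]), np.float64(0.0018253474669953462))
axis at rail mid [0.5723 0.272  0.0868]
```

Call:
{"op": "jog_arm", "data": {
  "moves": [
    {"fingers": 1, "xyz": [-0.5, 2.1, 0], "angular": [-0.005, -0.003, 0]},
    {"fingers": 1, "xyz": [-0.5, 2.1, 2], "angular": [-0.005, -0.003, 0]},
    {"fingers": 1, "xyz": [-0.5, 2.1, 4.5], "angular": [-0.005, -0.003, 0]},
    {"fingers": 1, "xyz": [-0.5, 2.1, 6], "angular": [-0.005, -0.003, 0]},
    {"fingers": 1, "xyz": [-0.5, 2.1, 6], "angular": [-0.005, -0.003, 0]},
    {"fingers": 1, "xyz": [-0.5, 2.1, 6], "angular": [-0.005, -0.003, 0]}
  ]
}}

```text
clock: 6.68
position: [0.5751, 0.2742, 0.107]
ee_rot: [0.037, 2.53, -0.008]
force: [0.4, 0.7, -0.7]
width: 0.212
```

```bash
cat > m.py <<'E'
from h import *
import sys
np.set_printoptions(precision=4,suppress=True)
tag=sys.argv[1]
o=arm.observe();R0=Ro.from_rotvec(o["ee_rot"]).as_matrix();print(o["clock"],o["position"],o["width"],"F tool",R0.T@o["force"])
ims={n:snap(n,n+tag+".png") for n in("top","scene")}; q={}
L=np.array([.6206,.2705,.1207])
for n,im in ims.items():
    h=cv2.cvtColor(im,cv2.COLOR_BGR2HSV); m=((h[...,0]<8)|(h[...,0]>172))&(h[...,1]>140)&(h[...,2]>70)
    k,l,s,c=cv2.connectedComponentsWithStats(m.astype(np.uint8)); e=proj(n,L); 
    i=min((i for i in range(1,k) if s[i,4]>8),key=lambda i:np.linalg.norm(c[i]-e)); q[n]=c[i]; print(n,e,s[i],c[i])
P,e=tri(q["scene"],q["top"]); print("cap",P,e,"tool shift cm",R0.T@(L-P)*100,"groove shift (u,y,n) mm",np.c_[U,np.cross(N,U),N].T@(L-P)*1000)
cv2.imwrite("pics/c"+tag+".png",np.hstack([cv2.resize(ims["top"][110:220,190:300],(400,400)),cv2.resize(ims["scene"][200:290,300:390],(400,400))]))
E
python3 m.py 3
```

```text
6.675 [0.5751 0.2742 0.107 ] 0.2123473825771306 F tool [0.1225 0.74   0.7813]
top [222.8842 158.6917] [218 154   7   9  61] [220.9016 158.1148]
scene [356.9922 253.7822] [354 247  10   8  54] [358.6296 250.3704]
cap [0.6172 0.2719 0.1372] 0.00024684951282642964 tool shift cm [ 0.6618 -0.1387  1.5455] groove shift (u,y,n) mm [ -6.6147  -1.3426 -15.4601]
```

Call:
{"op": "jog_arm", "data": {
  "moves": [
    {"fingers": 1, "xyz": [0, -0.1, 0.5], "angular": [0, 0, 0]},
    {"fingers": 1, "xyz": [0, -0.1, 0.9], "angular": [0, 0, 0]},
    {"fingers": 1, "xyz": [0, -0.1, 1.2], "angular": [0, 0, 0]},
    {"fingers": 1, "xyz": [0, -0.1, 1.2], "angular": [0, 0, 0]},
    {"fingers": 1, "xyz": [0, -0.1, 1.2], "angular": [0, 0, 0]}
  ]
}}

```text
clock: 7.4
position: [0.5818, 0.2722, 0.0963]
ee_rot: [0.037, 2.531, -0.01]
force: [0.8, -0.1, 0.2]
width: 0.215
```

```bash
python3 m.py 4
```

```text
7.4 [0.5818 0.2722 0.0963] 0.21485735518966007 F tool [-0.7447 -0.0902  0.3285]
top [222.8842 158.6917] [220 153   7   9  58] [222.7414 157.1034]
scene [356.9922 253.7822] [352 250  10   7  55] [356.3455 253.0909]
cap [0.6232 0.2699 0.1263] 0.00029087850740401903 tool shift cm [0.536  0.0486 0.3033] groove shift (u,y,n) mm [-5.3615  0.4925 -3.0294]
```

View pics/c4.png

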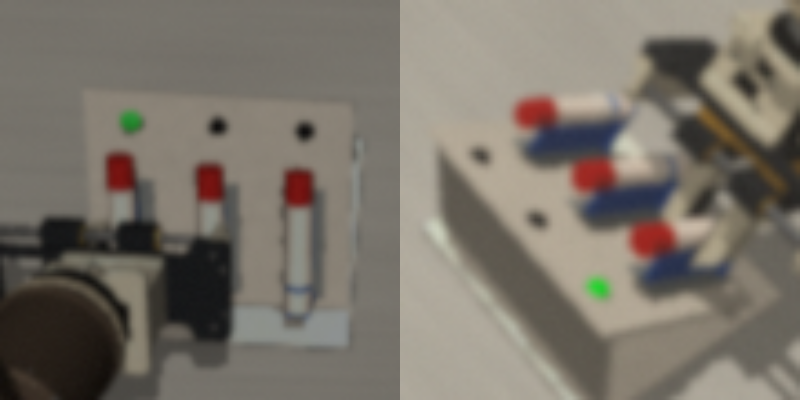

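The tube sits just above the left groove, parallel to its neighbours, about 5 mm uphill of seated. I'm lowering gently until it makes contact.

Call:
{"op": "jog_arm", "data": {
  "moves": [
    {"fingers": 1, "xyz": [0, 0.03, 0.15], "angular": [0, 0, 0]},
    {"fingers": 1, "xyz": [0, 0.03, 0.3], "angular": [0, 0, 0]},
    {"fingers": 1, "xyz": [0, 0.03, 0.3], "angular": [0, 0, 0]},
    {"fingers": 1, "xyz": [0, 0.03, 0.3], "angular": [0, 0, 0]}
  ]
}}

```text
clock: 8.0
position: [0.5836, 0.2724, 0.094]
ee_rot: [0.037, 2.531, -0.01]
force: [-0.1, -0.2, -0.3]
width: 0.212
```

```bash
python3 m.py 5
```

```text
8.0 [0.5836 0.2724 0.094 ] 0.21237645303481267 F tool [ 0.2433 -0.2463  0.245 ]
top [222.8842 158.6917] [220 152   7  10  60] [222.8833 156.3333]
scene [356.9922 253.7822] [352 251   9   7  52] [355.8269 254.0385]
cap [0.6258 0.2703 0.1243] 0.000804129360712118 tool shift cm [ 0.6295 -0.0005 -0.0027] groove shift (u,y,n) mm [-6.2949 -0.0019  0.0291]
```

Call:
{"op": "jog_arm", "data": {
  "moves": [
    {"fingers": 1, "xyz": [0, 0, 0.1], "angular": [0, 0, 0]},
    {"fingers": 1, "xyz": [0, 0, 0.15], "angular": [0, 0, 0]},
    {"fingers": 1, "xyz": [0, 0, 0.15], "angular": [0, 0, 0]}
  ]
}}

```text
clock: 8.48
position: [0.584, 0.2722, 0.0934]
ee_rot: [0.037, 2.53, -0.01]
force: [-10.7, -3.9, 14.1]
width: 0.215
```

Contact came at the predicted depth (about 18 N normal). I'm easing off slightly and sliding down to the stop.

Call:
{"op": "jog_arm", "data": {
  "moves": [
    {"fingers": 1, "xyz": [0, 0, -0.08], "angular": [0, 0, 0]},
    {"fingers": 1, "xyz": [0.2, 0, -0.08], "angular": [0, 0, 0]},
    {"fingers": 1, "xyz": [0.4, 0, -0.08], "angular": [0, 0, 0]},
    {"fingers": 1, "xyz": [0.5, 0, -0.08], "angular": [0, 0, 0]},
    {"fingers": 1, "xyz": [0.5, 0, -0.08], "angular": [0, 0, 0]}
  ]
}}

```text
clock: 9.1
position: [0.5813, 0.2723, 0.0916]
ee_rot: [0.039, 2.528, -0.01]
force: [-0.3, -1.2, 8.1]
width: 0.214
```

```bash
python3 m.py 6
```

```text
9.1 [0.5813 0.2723 0.0916] 0.21407522543336635 F tool [-4.4524 -1.1996 -6.7476]
top [222.8842 158.6917] [220 153   7  10  63] [222.9524 157.6984]
scene [356.9922 253.7822] [352 251  10   7  55] [356.4545 253.9818]
cap [0.6229 0.2704 0.1218] 0.0003808354229550893 tool shift cm [ 0.25    0.0053 -0.0449] groove shift (u,y,n) mm [-2.501   0.0566  0.4432]
```

Call:
{"op": "jog_arm", "data": {
  "moves": [
    {"fingers": 1, "xyz": [0.1, 0, -0.04], "angular": [0, 0, 0]},
    {"fingers": 1, "xyz": [0.2, 0, -0.04], "angular": [0, 0, 0]},
    {"fingers": 1, "xyz": [0.2, 0, -0.04], "angular": [0, 0, 0]},
    {"fingers": 1, "xyz": [0.2, 0, -0.04], "angular": [0, 0, 0]}
  ]
}}

```text
clock: 9.7
position: [0.5792, 0.2725, 0.0904]
ee_rot: [0.038, 2.529, -0.01]
force: [6.2, -0.3, 4.8]
width: 0.21
```

```bash
python3 m.py 7
```

```text
9.7 [0.5792 0.2725 0.0904] 0.20957489411545574 F tool [-7.836  -0.0857 -0.3714]
top [222.8842 158.6917] [220 154   7  10  61] [222.9016 158.4098]
scene [356.9922 253.7822] [353 251   9   7  51] [356.902 254.   ]
cap [0.6213 0.2707 0.1205] 0.0003469188898027657 tool shift cm [ 0.0471 -0.0199 -0.0568] groove shift (u,y,n) mm [-0.472  -0.1989  0.5671]
```

Downhill force is 7.8 N with almost no normal load, and the cap is within 0.6 mm of the predicted seat, so the foot is at the stop. I'm pressing lightly, then opening part way to about 35 mm to stay clear of the neighbour.

Call:
{"op": "jog_arm", "data": {
  "moves": [
    {"fingers": 1, "xyz": [0, 0, 0.04], "angular": [0, 0, 0]},
    {"fingers": 1, "xyz": [0, 0, 0.04], "angular": [0, 0, 0]},
    {"fingers": 0.25, "xyz": [0, 0, 0.04], "angular": [0, 0, 0]},
    {"fingers": 0.25, "xyz": [0, 0, 0.04], "angular": [0, 0, 0]},
    {"fingers": 0.25, "xyz": [0, 0, 0.04], "angular": [0, 0, 0]},
    {"fingers": 0.25, "xyz": [0, 0, 0.04], "angular": [0, 0, 0]}
  ]
}}

```text
clock: 10.55
position: [0.578, 0.2726, 0.089]
ee_rot: [0.037, 2.532, -0.01]
force: [-0.2, 0.6, 0.2]
width: 0.375
```

```bash
python3 m.py 8
```

```text
10.55 [0.578  0.2726 0.089 ] 0.3748321945093007 F tool [ 0.0593  0.6017 -0.2878]
top [222.8842 158.6917] [220 154   7  10  62] [222.9194 158.3548]
scene [356.9922 253.7822] [353 251   9   7  51] [356.902 254.   ]
cap [0.6214 0.2707 0.1206] 0.0004765106586580293 tool shift cm [ 0.0592 -0.019  -0.0543] groove shift (u,y,n) mm [-0.5911 -0.191   0.5437]
```

Released, no contact force, tube unmoved. I'm retreating along the tool axis.

Call:
{"op": "jog_arm", "data": {
  "moves": [
    {"fingers": 0.25, "xyz": [0, 0, -1], "angular": [0, 0, 0]},
    {"fingers": 0.25, "xyz": [0, 0, -3], "angular": [0, 0, 0]},
    {"fingers": 0.25, "xyz": [0, 0, -6], "angular": [0, 0, 0]},
    {"fingers": 0.25, "xyz": [0, 0, -11], "angular": [0, 0, 0]},
    {"fingers": 0.25, "xyz": [5, 0, -17], "angular": [0, 0, 0]},
    {"fingers": 0.25, "xyz": [5, 0, -17], "angular": [0, 0, 0]},
    {"fingers": 0.25, "xyz": [5, 0, -17], "angular": [0, 0, 0]},
    {"fingers": 0.25, "xyz": [5, 0, -17], "angular": [0, 0, 0]}
  ]
}}

```text
clock: 11.65
position: [0.4409, 0.2761, 0.1999]
ee_rot: [0.039, 2.531, -0.01]
force: [0.2, -0.6, -0.3]
width: 0.371
```

```bash
python3 m.py 9
```

```text
11.65 [0.4409 0.2761 0.1999] 0.37065715411954814 F tool [ 0.0186 -0.5711  0.3607]
top [222.8842 158.6917] [220 154   7  10  61] [222.918  158.4098]
scene [356.9922 253.7822] [353 251   9   7  51] [356.902 254.   ]
cap [0.6213 0.2707 0.1205] 0.00038020141428710976 tool shift cm [ 0.0455 -0.0174 -0.0589] groove shift (u,y,n) mm [-0.4551 -0.1742  0.5889]
```

View pics/c9.png

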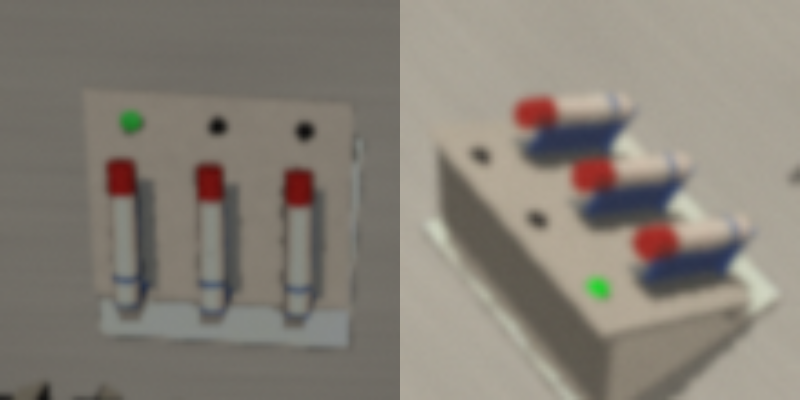

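The tube lies in the left groove, lined up with its neighbours: caps step evenly, and feet at crop rows of about 308, 313 and 318. The gripper is clear.

```bash
python3 -c "
from h import *
print(job.sign_off())"
```

```text
the job is handed in; nothing more can be done
None
```

I took the red-capped tube from the grey cradle and laid it in the empty left groove, the one with the green lamp. The red cap is uphill and the foot is against the lower stop. I kept hold until it lay in the groove, then opened part way and backed the gripper clear. I handed the job in at about 11.7 s on the clock.

- **Seating:** the stop was felt as about 8 N along the groove. After release and retreat the cap measured within 0.8 mm of the seat predicted from the two neighbouring tubes, and it had not moved.
- **Forces:** the highest force read out was about 18 N, on first touching the groove. Readings were taken only at the end of each move.
- **Other objects:** the final picture shows the two neighbouring tubes still in place. I did not re-measure the cartons or the bottle, but the gripper worked only at the cradle and the rack.

No check failed. The vision and encoder estimates differed by 1–3 mm before lowering, so I went by the camera measurements and settled the final position by contact.

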